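# Move the charged drying probe from its sprung dock to the tray clip

## Robot

A 6-joint arm with a two-finger parallel gripper is mounted at the origin on the work surface. World frame = base frame: x ahead of the robot, y to its left, z up, the work surface at z = 0. Lengths are in m, angles in rad, forces in N, time in s.
With the tool pointing down it reaches from about 0.35 to 0.975 m from the base axis. Payload 4.9 kg.
Tool frame: the origin (TCP) lies midway between the tips of the shut fingers; the grasp point (between the pads) lies 19 mm behind it; z points along the fingers, y is the line along which they close (so a half turn about z gives the same grasp; the last joint's range is limited). The gripper opens to 85 mm and grips with 20 to 120 N. Pads are 22 mm wide; open, the fingers measure 114 mm over their backs; the gripper's body (76 mm by 85 mm) begins 54 mm behind the grasp point. The pads swing forward as they close: fully open they stand 13 mm farther back than shut.
Start: joints at [1.205, 0.053, 1.613, -0, 1.476, -0.119], TCP at [0.153, 0.606, 0.231] pointing down, gripper open.
Joint ranges: [-3.01, 3.01], [-1.01, 2.22], [0.06, 2.58], [-1.02, 4.17], [0.09, 2.62], [-3.14, 3.14]. Speed limits (rad/s): [2.57, 2.57, 3.14, 3.14, 3.14, 3.14].

## Interface

Orientations are given as a rotation vector (axis times angle).
In Python, from station import ctrl gives the robot as it stands. The module is installed in compiled form; this text tells all that it offers.
- The arm moves only by the shell command python3 -m handwheel 'ROWS' [OPENING] [FORCE]. ROWS is JSON, a list of rows, each a list of 2 entries, a list of its own where there are three numbers: the shift along the tool's x, y, z in cm, then the turn, a rotation vector about the tool's x, y, z in rad. In form: [[[tx, ty, tz], [ax, ay, az]], ...]. A call has 1 to 5 rows; each row is the pose to reach, as a shift and turn from the pose commanded when the call began, along the tool's axes at that moment; what a row does not reach only later rows make up. A row lasts 1/8 s, in which the tool goes at most 62.5 mm and 10.7 degrees, less where a joint would pass 70% of its speed; a pose out of reach is approached as far as the arm can. A call with a gripper value outside its range is refused whole. OPENING is the gripper's target within -1 to 1 (shut at 1, half-way at 0, fully open at -1), set as the call begins (- or left out, the last holds). The fingers move at their own pace and stop on an object; FORCE is the grip in N (left out, the last holds). Time passes only in rows, so rows that repeat a pose let the fingers close. It gives the time, the measured TCP pose, the force, the opening and the grip force at its end, in the units of the state.
- ctrl.get_obs(): the state, without advancing time (a new reading comes with each control period).
- ctrl.get_image(name): name is "side" or "top" or "wrist"; returns the picture (384x512x3 uint8, blue, green, red); there is no depth.
- ctrl.calibration(name): a dict with "fx", "fy", "cx", "cy" (pixels), "R" (3x3) and "t" (3): a world point X has camera coordinates R X + t. Camera axes: x right, y down, z forward; pixel columns grow to the right and rows downward; lengths in m; the calibration is good to about 2 mm. A picture is of the moment at which its call begins: read the wrist's pose just before it. calibration takes no time and is no camera call; for the wrist camera it gives the pose at the moment of the call.
- ctrl.finish_job(): hands the job in; it is judged then, once.
Trained networks look in the newest picture that a camera, given by its name, has taken for a name from the list of things; names that differ only in an ending like _2 or _b are one class to them, and where a whole thing is asked for, a point or a joint stands for the part that bears it (a point fixed in the world has none). Each returns a list of dicts, best first, with "score" (0 to 1); they miss things now and then, are a little off and sometimes report something else, mostly with a low value. They report only what shows in the picture. A call takes as long as a camera call. They do not tell look-alikes from the thing itself.
- ctrl.look_for(camera, query): "position" ([column, row] in pixels, amid what is visible of it).
- ctrl.landmark_of(camera, query): "position" ([column, row] in pixels: a listed point, or the origin of a listed thing).
The state is a dict: "t": time; "q": joint angles; "dq": joint speeds; "effort": joint torques, N m; "tool_pos": TCP position; "tool_rot": TCP orientation; "contact_force": force on the tool from outside, world axes, zero at the start; "wrist_torque": the same for the moment, N m; "opening": finger opening in m; "grip_force": force on a finger pad.
Only numpy, scipy, OpenCV 4.12 (cv2) and the standard library are available. Lean on these libraries where they do the work, as an engineer would, in place of code of your own. Each camera call takes 0.05 s, during which the arm holds its last target. There are 200 camera calls.

## Task

Pull the green-headed probe out of its leaning charging socket, against the sprung catch and straight along the socket, and bring it to the green clip on the rim of the drying tray. Put its steel rod down through the clip's eyelet and, still holding it, lower it until its black collar rests on the clip, then let go so that it stands there upright. Leave the other probes where they are, and do not shift or knock over anything else on the table.

Things in the scene. Friction and masses are not known exactly. Their poses are not given: they have to be found in the camera images.
- probe_green: wireless probe with a green head, 90 g, loose, plugged at the start into one of the dock's three sockets (which one varies). Origin at its shoulder (underside of the black flange), z along its axis to the head. Flange 26 x 36 mm, z 0 to 4; black collar 16 (x) x 18 mm (y), z -22 to 0, with a 2.5 mm ridge on its +x side; steel rod 8 mm thick, z -72 to -22, last 7 mm tapered to 4 mm
- probe_green_grip (a point): a point on the green probe's axis 38 mm above the shoulder, in its green head, for gripping; the head is 24 mm (x) by 34 mm (y), from z = 4 to 60 mm above the shoulder; pinch it across x
- probe_green_tip (a point): the end of the green probe's steel rod, 72 mm from the shoulder along -z
- dock: fixed grey charging dock, base 150 (x, from -60 to 90) x 200 mm, with a leaning block, about 130 mm high; origin on the table under the middle socket's mouth, x from front to back, y along the row. Three sockets 60 mm apart (y = -60, 0, 60 mm), mouths at z = 110 mm in a face 60 mm deep, axes leaning 27 degrees from vertical towards the front (-x); a seated probe's shoulder lies on the mouth
- dock_mouth (a point): centre of the middle socket's mouth. Each socket is a square well 70 mm deep and 20 mm wide (y) with a brass sprung nose in its back wall that catches the probe's ridge: drawing the probe the first 10 mm takes about 10 N straight along the axis, then it slides freely and is wholly out after 72 mm
- clip_green: fixed green clip on the tray's rim: a level plate 42 x 42 x 12 mm with a vertical through eyelet of 12 mm diameter, its top 100 mm above the table; origin at the centre of the eyelet's mouth on the plate's upper face, z up. A strut on its +y side goes down to the rim; nothing stands above the plate. With the probe home its collar rests on the plate, its shoulder 22 mm above.
- clip_grey: the same clip in grey, on the same rim, holding the blue probe; it and the green clip change places
- probe_orange: wireless temperature probe, orange-headed, loose, same make and size as probe_green, plugged into another of the dock's sockets; stays there
- probe_white: wireless temperature probe, white-headed, loose, same make and size as probe_green, plugged into another of the dock's sockets; stays there
- probe_blue: wireless temperature probe, blue-headed, loose, same make and size as probe_green, standing upright in the grey clip; stays there
- tray: fixed white drying tray with dark dried pieces, 400 (x) x 300 (y) x 55 mm, origin under its middle on the table; the clips hang outside its -y rim
- bottle: clear bottle with a blue cap, 50 mm diameter, 150 mm high, upright between dock and clips, origin under its middle; a bystander
- jar: amber glass jar, 60 mm diameter, 80 mm high, origin under its middle; a bystander
- bowl: steel bowl, 110 mm diameter, 45 mm high; a bystander
- scraper: red-handled scraper lying flat; a bystander
- brush: hand brush lying flat; a bystander
- timer: white kitchen timer, 55 x 70 x 22 mm, lying flat; a bystander
Mind the look-alikes: they are no part of the job. There is more than one size of the probe_green; the job needs the middle-sized.

How it is judged:
By the outcome, as a careful person would: the job done as asked, in the order asked, and still so for the second after the job is handed in, with the robot touching nothing.
It also fails if it takes over 51 s, if anything falls off the work surface, if the arm or the gripper's body presses on something with over 40 N, if the wrist force passes 120 N, or if a joint passes its speed limit or range.

## Working session

There is one attempt and no reset: what is moved stays moved. The work goes in short steps, Python scripts to look and compute and a shell command to move; the robot and the scene stay as the last step left them, time stands still between calls to the robot, and variables do not carry over. Pictures are saved under pics/ and viewed, at most 10 in all, crops included, and the job is handed in when it is done.

```bash
mkdir -p pics; python3 - <<'E'
from station import ctrl
import cv2,numpy as np
for n in ("side","top"):
    im=ctrl.get_image(n); cv2.imwrite(f"pics/{n}0.png",im)
    c=ctrl.calibration(n); print(n,c["fx"],c["cx"],c["cy"],np.round(c["R"],3).tolist(),np.round(c["t"],3))
    for q in ("probe_green_grip","dock_mouth","clip_green","probe_green","clip_grey"):
        print(q,[(np.round(d["position"]).tolist(),round(d["score"],2)) for d in ctrl.landmark_of(n,q)][:4])
o=ctrl.get_obs();print(o["t"],o["tool_pos"],o["tool_rot"])
a=cv2.imread("pics/side0.png");b=cv2.imread("pics/top0.png")
E
```

```text
side 350.6610816739474 255.730114066973 198.82762621335903 [[0.7, -0.714, -0.017], [-0.506, -0.479, -0.717], [0.504, 0.511, -0.696]] [-0.393  0.303  0.746]
probe_green_grip [([361.0, 242.0], 0.76), ([396.0, 318.0], 0.54), ([125.0, 202.0], 0.43)]
dock_mouth [([340.0, 230.0], 0.56)]
clip_green [([241.0, 151.0], 0.58), ([289.0, 320.0], 0.55)]
probe_green [([387.0, 328.0], 0.85), ([361.0, 246.0], 0.56), ([240.0, 252.0], 0.4)]
clip_grey [([210.0, 168.0], 0.79)]
top 454.5714619705611 256.26449380652684 196.0380758205465 [[-0.011, -0.999, 0.032], [-0.986, 0.006, -0.166], [0.166, -0.033, -0.986]] [-0.073  0.496  1.188]
probe_green_grip [([361.0, 170.0], 0.78), ([364.0, 302.0], 0.7), ([393.0, 191.0], 0.58)]
dock_mouth [([334.0, 164.0], 0.94)]
clip_green [([178.0, 142.0], 0.87), ([177.0, 186.0], 0.57)]
probe_green [([350.0, 316.0], 0.7), ([397.0, 199.0], 0.63), ([357.0, 165.0], 0.48)]
clip_grey [([175.0, 188.0], 0.62)]
0.6 [0.15268681 0.6060672  0.23134085] [3.86667093e-01 3.11769401e+00 9.88042855e-05]
```

View pics/side0.png

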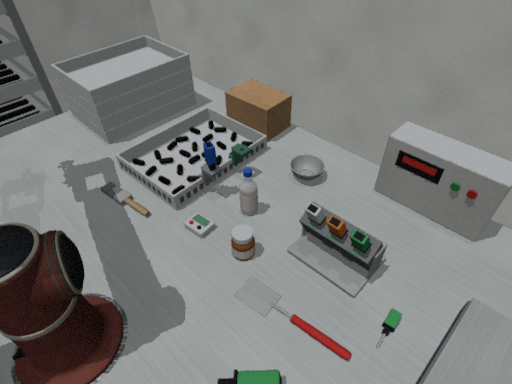

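View pics/top0.png

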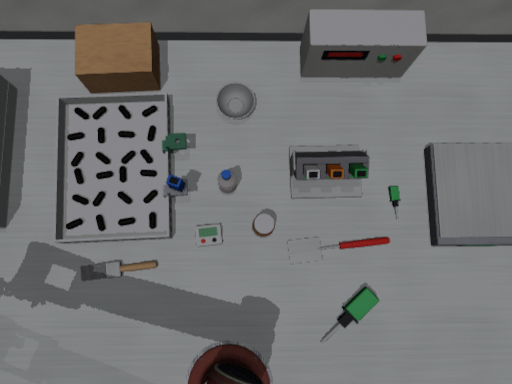

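```bash
cat > h.py <<'E'
from station import ctrl
import numpy as np,cv2
from scipy.spatial.transform import Rotation as Ro
from scipy.optimize import least_squares
def P(c):
    return np.array([[c["fx"],0,c["cx"]],[0,c["fy"],c["cy"]],[0,0,1]])@np.c_[c["R"],c["t"]]
def tri(obs):  # list of (P,px)
    A=[]
    for M,p in obs: A+= [p[0]*M[2]-M[0],p[1]*M[2]-M[1]]
    X=np.linalg.svd(np.array(A))[2][-1]; X=X[:3]/X[3]
    e=[np.round((M@np.r_[X,1])[:2]/(M@np.r_[X,1])[2]-p,1).tolist() for M,p in obs]
    return X,e
def proj(M,X): h=M@np.r_[X,1]; return h[:2]/h[2]
def onplane(c,p,z):
    d=c["R"].T@np.array([(p[0]-c["cx"])/c["fx"],(p[1]-c["cy"])/c["fy"],1]); o=-c["R"].T@c["t"]
    return o+d*(z-o[2])/d[2]
def go(target,Rt):  # shift cm, rotvec from current tool pose (measured)
    o=ctrl.get_obs(); R=Ro.from_rotvec(o["tool_rot"])
    return np.round(R.inv().apply(np.array(target)-o["tool_pos"])*100,2),np.round((R.inv()*Rt).as_rotvec(),3)
E
python3 - <<'E'
from h import *
S=P(ctrl.calibration("side"));T=P(ctrl.calibration("top"))
for n,a,b in [("grip",(361,242),(361,170)),("mouth",(340,230),(334,164)),("clip",(241,151),(178,142)),("grey",(210,168),(175,188)),("blueend",(209,147),(176,183)),("cap",(248,173),(226,175)),("white",(315,213),(312,173)),("orange",(337,226),(336,172))]:
    X,e=tri([(S,np.array(a)),(T,np.array(b))]); print(n,np.round(X,3),e)
a=cv2.imread("pics/side0.png")[180:290,280:420];b=cv2.imread("pics/top0.png")[130:330,280:420]
a=cv2.resize(a,None,fx=3,fy=3,interpolation=2);b=cv2.resize(b,None,fx=2.5,fy=2.5,interpolation=2)
w=np.zeros((500,780,3),np.uint8);w[:330,:420]=a;w[:500,425:775]=b;cv2.imwrite("pics/crop1.png",w)
E
```

```text
grip [ 0.543 -0.34   0.138] [[1.1, -0.3], [-0.4, 0.4]]
mouth [ 0.565 -0.277  0.109] [[1.5, -0.4], [-0.6, 0.6]]
clip [0.632 0.129 0.094] [[0.1, -0.0], [-0.0, 0.1]]
grey [0.509 0.133 0.097] [[-0.8, 0.2], [0.3, -0.5]]
blueend [0.506 0.119 0.179] [[-0.7, 0.2], [0.3, -0.4]]
cap [0.533 0.    0.14 ] [[-0.7, 0.2], [0.3, -0.4]]
white [ 0.537 -0.216  0.142] [[-0.7, 0.2], [0.3, -0.3]]
orange [ 0.539 -0.276  0.142] [[-0.4, 0.1], [0.2, -0.2]]
```

View pics/crop1.png

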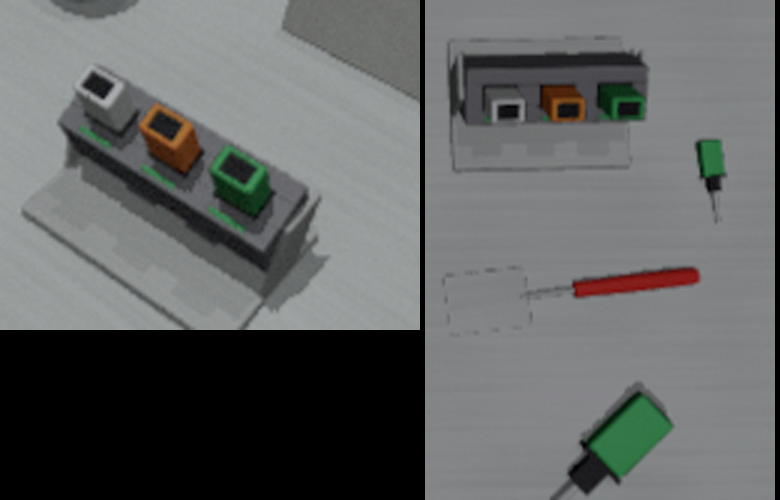

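The green-headed candidates in the top view are the dock one at (361,170), a small one at (394,195) and a large one at (355,305). The dock one is the middle size, matches its orange and white siblings and sits in a socket, so it is the target. It is in the right-hand (-y) socket.

```bash
cat >> h.py <<'E'
def dockR(psi):  # tool rotation for the leaning probe
    a=np.radians(27); D=Ro.from_euler("z",psi,degrees=True)
    u=D.apply([-np.sin(a),0,np.cos(a)]); y=D.apply([np.cos(a),0,np.sin(a)]); z=-u
    return Ro.from_matrix(np.c_[np.cross(y,z),y,z]),u
E
python3 - <<'E'
from h import *
R,u=dockR(1.5)
g=np.array([.547,-.339,.142]); t=g-.019*u+.11*u
print(t)
Rv=Ro.from_matrix(np.array([[0,1,0],[1,0,0],[0,0,-1]]).T)
print(go([.38,.25,.38],Rv),go(t,R))
E
```

```text
[ 0.50570102 -0.34008145  0.22308159]
(array([-30.74, -28.97, -14.87]), array([ 0.   , -0.   ,  1.324])) (array([-57.35, -83.12,   0.82]), array([-0.403, -0.305,  1.272]))
```

```bash
python3 -m handwheel '[[[0,0,-6],[0,0,0]],[[-5,-5,-12],[0,0,0.2]],[[-30,-29,-15],[0,0,1.3]],[[-30,-29,-15],[0,0,1.3]],[[-30,-29,-15],[0,0,1.3]]]' -1 60
python3 -m handwheel '[[[0,0,0],[0,0,0]]]'
python3 - <<'E'
from h import *
R,u=dockR(1.5)
print(go([.506,-.340,.223],R),go([.38,.25,.38],R))
E
```

```text
t: 1.23
tool_pos: [0.2761, 0.4058, 0.3572]
tool_rot: [1.509, 2.755, 0.002]
contact_force: [0.5, 1.3, 0.8]
opening: 0.0856
grip_force: 0.0
t: 1.35
tool_pos: [0.2776, 0.4052, 0.3582]
tool_rot: [1.51, 2.753, 0.005]
contact_force: [-0.2, 0.3, -0.4]
opening: 0.0853
grip_force: 0.0
(array([-75.11, -20.84,  13.44]), array([-0.457, -0.129,  0.531])) (array([-18.59,   0.3 ,  -2.18]), array([-0.457, -0.129,  0.531]))
```

```bash
python3 -m handwheel '[[[-75,-21,8],[-0.457,-0.129,0.531]],[[-75,-21,8],[-0.457,-0.129,0.531]],[[-75,-21,8],[-0.457,-0.129,0.531]],[[-75,-21,8],[-0.457,-0.129,0.531]],[[-75,-21,8],[-0.457,-0.129,0.531]]]'
python3 - <<'E'
from h import *
R,u=dockR(1.5)
print(go([.506,-.340,.223],R))
E
```

```text
t: 1.98
tool_pos: [0.366, 0.1141, 0.3243]
tool_rot: [1.924, 1.999, 0.477]
contact_force: [1.1, 0.0, 0.1]
opening: 0.0853
grip_force: 0.0
(array([-45.88,   6.32,  14.68]), array([-0.001, -0.003,  0.011]))
```

```bash
python3 -m handwheel '[[[-46,6.3,13],[0,0,0.01]],[[-46,6.3,13],[0,0,0.01]],[[-46,6.3,13],[0,0,0.01]],[[-46,6.3,13],[0,0,0.01]],[[-46,6.3,13],[0,0,0.01]]]'
python3 -m handwheel '[[[-16.5,2.0,5],[0,0,0]],[[-16.5,2.0,5],[0,0,0]],[[-16.5,2.0,5],[0,0,0]],[[-16.5,2.0,5],[0,0,0]],[[-16.5,2.0,5],[0,0,0]]]'
python3 - <<'E'
from h import *
R,u=dockR(1.5)
print(go([.506,-.340,.223],R))
E
```

```text
t: 2.6
tool_pos: [0.4507, -0.1808, 0.2695]
tool_rot: [1.94, 1.985, 0.477]
contact_force: [1.8, 0.6, 0.3]
opening: 0.0854
grip_force: 0.0
t: 3.22
tool_pos: [0.4948, -0.3418, 0.2331]
tool_rot: [1.941, 1.988, 0.478]
contact_force: [0.2, 0.6, -0.4]
opening: 0.0858
grip_force: 0.0
(array([0.15, 0.55, 1.41]), array([-0.003, -0.003, -0.003]))
```

```bash
python3 - <<'E'
from h import *
C=ctrl.calibration("wrist"); im=ctrl.get_image("wrist"); W=P(C)
R,u=dockR(1.5)
for psi in(1.5,):
  m=np.array([.567,-.338,.11])
  for s in(-.0,.004,.038,.06): print(s,proj(W,m+s*u).round(1))
for q in("probe_green_grip","probe_green","dock_mouth","probe_green_tip"):
    print(q,[(np.round(d["position"],1).tolist(),round(d["score"],2)) for d in ctrl.landmark_of("wrist",q)][:3])
m=cv2.inRange(cv2.cvtColor(im,cv2.COLOR_BGR2HSV),(50,100,30),(80,255,255))
n,l,st,ce=cv2.connectedComponentsWithStats(m)
print([(st[i].tolist(),ce[i].round(1).tolist()) for i in range(1,n) if st[i][4]>60])
cv2.imwrite("pics/w1.png",im)
E
```

```text
-0.0 [266.6 179.8]
0.004 [266.7 180.7]
0.038 [267.6 189.4]
0.06 [268.3 196.3]
probe_green_grip [([259.4, 184.5], 0.72), ([196.8, 256.5], 0.7)]
probe_green [([260.9, 174.9], 0.85), ([172.6, 265.1], 0.71)]
dock_mouth []
probe_green_tip []
[([233, 27, 5, 37, 179], [235.0, 45.1]), ([234, 98, 5, 33, 146], [236.3, 113.1]), ([235, 161, 5, 30, 131], [237.3, 174.9]), ([246, 160, 30, 50, 922], [260.3, 181.9]), ([439, 210, 19, 15, 231], [447.7, 217.1]), ([176, 247, 33, 26, 618], [192.1, 259.7])]
```

View pics/w1.png

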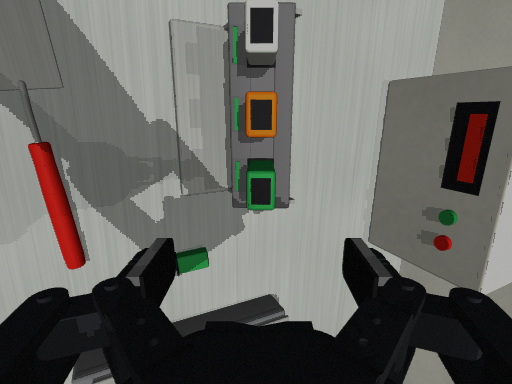

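```bash
python3 - <<'E'
from h import *
W=P(ctrl.calibration("wrist")); R,u=dockR(1.5)
f=lambda p: proj(W,np.array([p[0],p[1],.11])+.06*u)-[261,190.5]
s=least_squares(f,[.567,-.338]).x; m=np.r_[s,.11]; print(m, [proj(W,m+R.apply([0,0,0])+.06*u+D.round(4)).round(0) for D in (R.as_matrix()[:,0]*.06,)])
S=P(ctrl.calibration("side"));T=P(ctrl.calibration("top"))
print(proj(S,m+.06*u),proj(T,m+.06*u))
g=m+.038*u; t=g-.019*u
print(g,go(t,R),go(t+.05*u,R))
E
```

```text
[ 0.5607568  -0.33278586  0.11      ] [array([261., 115.])]
[359.38640499 235.00038338] [360.91786727 171.94325659]
[ 0.54351107 -0.33323746  0.14385825] (array([ 0.72,  0.27, 12.2 ]), array([-0.002, -0.   , -0.002])) (array([0.72, 0.26, 7.2 ]), array([-0.002, -0.   , -0.002]))
```

Wrist view: the green head's end is at (261,191), in line with the orange and white heads. The mouth solves to (0.561,-0.333,0.11), which agrees with both fixed cameras. Going in to grasp.

```bash
python3 -m handwheel '[[[0.7,0.3,3],[0,0,0]],[[0.7,0.3,7],[0,0,0]],[[0.7,0.3,10],[0,0,0]],[[0.7,0.3,12.2],[0,0,0]],[[0.7,0.3,12.2],[0,0,0]]]' 
python3 -m handwheel '[[[0,0,0],[0,0,0]],[[0,0,0],[0,0,0]],[[0,0,0],[0,0,0]],[[0,0,0],[0,0,0]],[[0,0,0],[0,0,0]]]' 1 60
python3 -m handwheel '[[[0,0,0],[0,0,0]],[[0,0,0],[0,0,0]],[[0,0,0],[0,0,0]]]'
python3 - <<'E'
from h import *
R,u=dockR(1.5)
m=np.array([.5608,-.3328,.11]);print(go(m+.019*u,R),ctrl.get_obs()["wrist_torque"])
E
```

```text
t: 4.1
tool_pos: [0.5515, -0.3324, 0.1242]
tool_rot: [1.943, 1.989, 0.477]
contact_force: [-0.2, 0.4, -0.4]
opening: 0.0851
grip_force: 0.0
t: 4.72
tool_pos: [0.5518, -0.3345, 0.1268]
tool_rot: [1.94, 1.986, 0.476]
contact_force: [-5.7, -0.0, 4.5]
opening: 0.0232
grip_force: 58.4
t: 5.1
tool_pos: [0.5518, -0.3346, 0.1268]
tool_rot: [1.941, 1.986, 0.475]
contact_force: [-5.5, 0.6, 5.4]
opening: 0.0239
grip_force: 58.4
(array([0.15, 0.05, 0.01]), array([-0.003, -0.   , -0.003])) [0.11991697 0.7639143  0.04188049]
```

```bash
python3 -m handwheel '[[[0,0,-0.4],[0,0,0]],[[0,0,-0.8],[0,0,0]],[[0,0,-1.2],[0,0,0]],[[0,0,-1.6],[0,0,0]],[[0,0,-2],[0,0,0]]]' 1 80
python3 -m handwheel '[[[0,0,-1],[0,0,0]],[[0,0,-2],[0,0,0]],[[0,0,-3],[0,0,0]],[[0,0,-4],[0,0,0]],[[0,0,-4],[0,0,0]]]'
```

```text
t: 5.72
tool_pos: [0.5429, -0.3341, 0.144]
tool_rot: [1.941, 1.986, 0.477]
contact_force: [-0.6, -0.5, -1.0]
opening: 0.0229
grip_force: 80.6
t: 6.35
tool_pos: [0.5251, -0.3354, 0.181]
tool_rot: [1.939, 1.984, 0.476]
contact_force: [0.0, 0.1, -0.8]
opening: 0.0229
grip_force: 80.7
```

```bash
python3 -m handwheel '[[[0,0,-1.5],[0,0,0]],[[0,0,-3],[0,0,0]],[[0,0,-4.5],[0,0,0]],[[0,0,-8],[0,0,0]],[[0,0,-12],[0,0,0]]]'
python3 -m handwheel '[[[0,0,-1],[0,0,0]],[[0,0,-1],[0,0,0]]]'
python3 - <<'E'
from h import *
S=P(ctrl.calibration("side"));T=P(ctrl.calibration("top"))
o=ctrl.get_obs();R=Ro.from_rotvec(o["tool_rot"]);z=R.apply([0,0,1])
for n,M in(("side",S),("top",T)):
    im=ctrl.get_image(n)
    p=proj(M,o["tool_pos"]); x,y=map(int,p)
    x0=max(0,x-60);y0=max(0,y-60);c=cv2.resize(im[y0:y0+130,x0:x0+130],None,fx=3,fy=3,interpolation=2)
    print(n,(x0,y0),[proj(M,o["tool_pos"]+z*(.019+d)).round(1).tolist() for d in(-.004,0,.022,.072)])
    cv2.imwrite(f"pics/{n}2.png",c)
a=[cv2.imread(f"pics/{n}2.png") for n in("side","top")];h=min(i.shape[0] for i in a);cv2.imwrite("pics/c2.png",np.hstack([i[:h] for i in a]))
# travel targets: above clip, upright
X,e=tri([(S,np.array((241,151.))),(T,np.array((178,142.)))]);print(X,e)
Rv=Ro.from_matrix(np.c_[[0,1,0],[1,0,0],[0,0,-1]])
print(go([.60,-.1,.33],Rv),go([X[0],X[1],.29],Rv))
E
```

```text
t: 6.98
tool_pos: [0.4699, -0.3361, 0.2875]
tool_rot: [1.941, 1.987, 0.477]
contact_force: [-0.1, -0.3, -0.9]
opening: 0.023
grip_force: 80.7
t: 7.22
tool_pos: [0.4662, -0.3368, 0.2961]
tool_rot: [1.94, 1.985, 0.476]
contact_force: [-0.1, 0.2, -1.2]
opening: 0.023
grip_force: 80.7
side (294, 148) [[354.8, 211.4], [354.9, 212.2], [355.9, 216.7], [358.0, 226.0]]
top (319, 128) [[377.7, 187.0], [377.2, 186.5], [374.3, 183.8], [368.1, 178.0]]
[0.6315418  0.12888032 0.0935887 ] [[0.1, -0.0], [-0.0, 0.1]]
(array([23.29, 14.05,  3.12]), array([ 0.467, -0.01 ,  0.022])) (array([46.08, 15.5 ,  8.45]), array([ 0.467, -0.01 ,  0.022]))
```

View pics/c2.png

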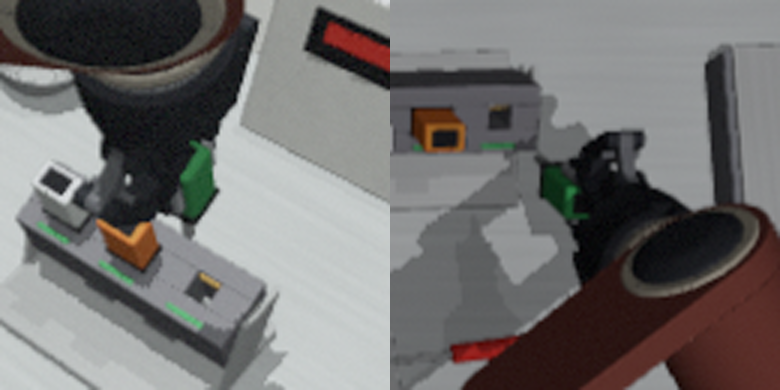

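The probe is held and clear. Its rod end at side pixel (358,226) lies exactly where the pose predicts, so there was no slip. The orange and white probes are still seated.

```bash
python3 -m handwheel '[[[4.5,3,0.5],[0.1,0,0]],[[9,6,1.2],[0.2,0,0.01]],[[14,9,1.8],[0.3,-0.005,0.015]],[[19,11.5,2.5],[0.38,-0.01,0.02]],[[23.3,14,3.1],[0.467,-0.01,0.022]]]'
python3 - <<'E'
from h import *
Rv=Ro.from_matrix(np.c_[[0,1,0],[1,0,0],[0,0,-1]])
for n,p in(("side",(241,151)),("top",(178,142))): print(onplane(ctrl.calibration(n),p,.1))
print(go([.631,.129,.26],Rv))
a=cv2.imread("pics/side0.png")[125:180,190:265];b=cv2.imread("pics/top0.png")[125:205,155:205]
a=cv2.resize(a,None,fx=6,fy=6,interpolation=2);b=cv2.resize(b,None,fx=6,fy=6,interpolation=2)
w=np.zeros((480,760,3),np.uint8);w[:330,:450]=a;w[:480,455:755]=b;cv2.imwrite("pics/c3.png",w)
E
```

```text
t: 7.95
tool_pos: [0.6003, -0.0976, 0.3297]
tool_rot: [-2.218, -2.222, 0.006]
contact_force: [0.4, -0.2, 0.1]
opening: 0.0233
grip_force: 80.9
[0.62539319 0.12252046 0.1       ]
[0.62982816 0.12785786 0.1       ]
(array([22.66,  3.14,  6.92]), array([-0.004,  0.001,  0.002]))
```

View pics/c3.png

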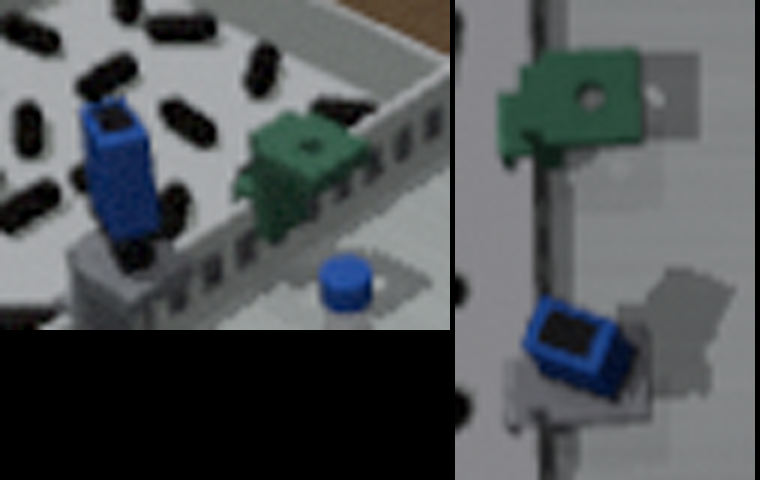

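Eyelet: side (241.6,149), top (177.5,140.7).

```bash
python3 - <<'E'
from h import *
S=ctrl.calibration("side");T=ctrl.calibration("top")
print(tri([(P(S),np.array((241.6,148.9))),(P(T),np.array((177.5,140.7)))]))
print(onplane(S,(241.6,148.9),.1),onplane(T,(177.5,140.7),.1))
E
python3 -m handwheel '[[[6,1,1],[0,0,0]],[[12,2,2],[0,0,0]],[[18,2.8,3],[0,0,0]],[[22,3.2,4.5],[-0.004,0,0]],[[22.2,3.2,5.5],[-0.004,0,0]]]'
python3 -m handwheel '[[[0,0,0],[0,0,0]],[[0,0,0],[0,0,0]]]'
python3 - <<'E'
from h import *
C=ctrl.calibration("wrist"); o=ctrl.get_obs();im=ctrl.get_image("wrist");W=P(C)
R=Ro.from_rotvec(o["tool_rot"]);z=R.apply([0,0,1])
print(o["tool_pos"],z.round(4),"tip",proj(W,o["tool_pos"]+.091*z),"clip",proj(W,[.632,.129,.1]))
cv2.imwrite("pics/w3.png",im)
im=ctrl.get_image("side");M=P(ctrl.calibration("side"));print("side tip",proj(M,o["tool_pos"]+.091*z))
cv2.imwrite("pics/s3.png",cv2.resize(im[90:190,180:310],None,fx=6,fy=6,interpolation=2))
E
```

```text
(array([0.63359434, 0.12907467, 0.09997314]), [[-0.1, 0.0], [0.1, -0.1]])
[0.63400602 0.1288578  0.1       ] [0.63335357 0.12922145 0.1       ]
t: 8.57
tool_pos: [0.6307, 0.1247, 0.2724]
tool_rot: [2.215, 2.226, -0.001]
contact_force: [0.3, -0.8, -1.2]
opening: 0.0234
grip_force: 80.7
t: 8.82
tool_pos: [0.6319, 0.1203, 0.2761]
tool_rot: [2.219, 2.216, 0.003]
contact_force: [0.1, -0.4, -1.5]
opening: 0.0233
grip_force: 80.7
[0.63193224 0.12034014 0.27608538] [ 0.0053 -0.0023 -1.    ] tip [257.90218589 195.41282225] clip [257.29521913 166.68235778]
side tip [241.96985531 125.96278115]
```

View pics/w3.png

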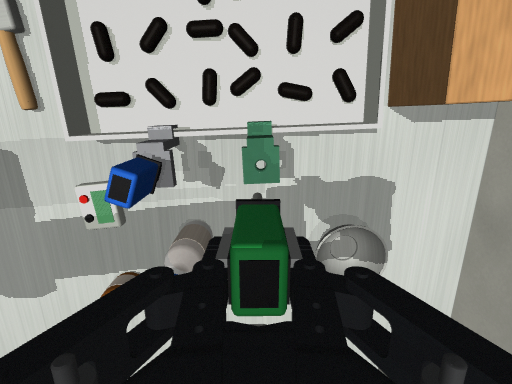

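View pics/s3.png

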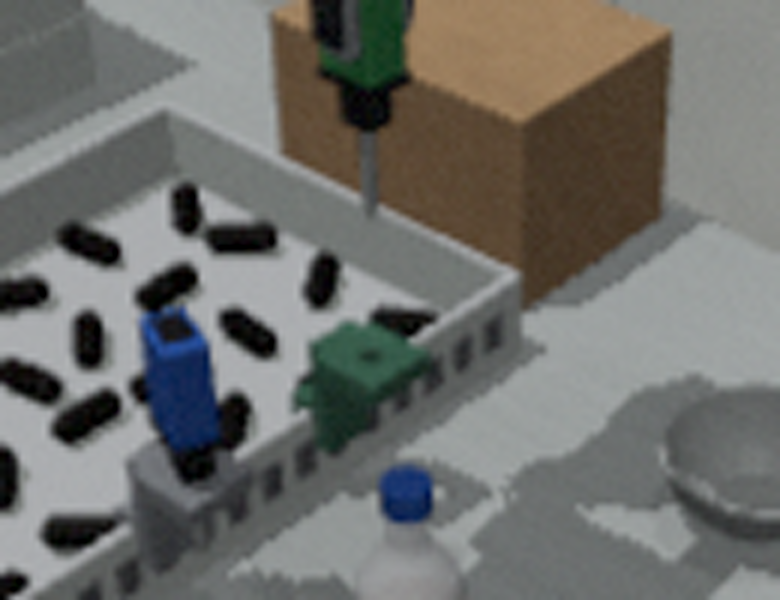

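Wrist view: rod end at (257.5,195) and eyelet at (261,165). Side view: rod end at (241.7,125.8), as predicted.

```bash
python3 - <<'E'
from h import *
C=ctrl.calibration("wrist");e=onplane(C,(261,164.7),.1); print(e)
Rv=Ro.from_matrix(np.c_[[0,1,0],[1,0,0],[0,0,-1]])
c=(e[:2]+[.6336,.129])/2; print(c,go([*c,.205],Rv))
E
```

```text
[0.63676007 0.13110089 0.1       ]
[0.63518004 0.13005044] (array([0.99, 0.25, 7.2 ]), array([ 0.007,  0.002, -0.002]))
```

```bash
python3 -m handwheel '[[[0.5,0.1,0],[0.006,0,0]],[[1,0.25,2],[0.006,0.002,-0.002]],[[1,0.25,5],[0.006,0.002,-0.002]],[[1,0.25,7.3],[0.006,0.002,-0.002]],[[1,0.25,7.3],[0.006,0.002,-0.002]]]'
python3 -m handwheel '[[[0,0,0],[0,0,0]],[[0,0,0],[0,0,0]]]'
python3 - <<'E'
from h import *
tiles=[]
o=ctrl.get_obs();R=Ro.from_rotvec(o["tool_rot"]);z=R.apply([0,0,1])
print(o["tool_pos"],z.round(4))
for n in("wrist","side"):
    C=ctrl.calibration(n);im=ctrl.get_image(n);W=P(C)
    p=proj(W,o["tool_pos"]+.091*z);x,y=(p-[30,40]).astype(int)
    print(n,(x,y),"tip",p.round(1),"clip",proj(W,[.6352,.1300,.1]).round(1))
    tiles.append(cv2.resize(im[y:y+80,x:x+60],None,fx=6,fy=6,interpolation=cv2.INTER_CUBIC))
cv2.imwrite("pics/c4.png",np.hstack(tiles))
E
```

```text
t: 9.55
tool_pos: [0.6328, 0.1312, 0.1991]
tool_rot: [-2.216, -2.221, 0.008]
contact_force: [0.4, 0.5, -1.4]
opening: 0.023
grip_force: 80.7
t: 9.8
tool_pos: [0.6356, 0.1314, 0.205]
tool_rot: [2.218, 2.223, 0.003]
contact_force: [0.5, 0.6, -1.1]
opening: 0.0232
grip_force: 80.7
[0.63557576 0.13140936 0.20500327] [ 2.4e-03  2.0e-04 -1.0e+00]
wrist (np.int64(227), np.int64(155)) tip [257.9 195.4] clip [257.2 192.5]
side (np.int64(211), np.int64(104)) tip [241.2 144.5] clip [241.6 148.6]
```

View pics/c4.png

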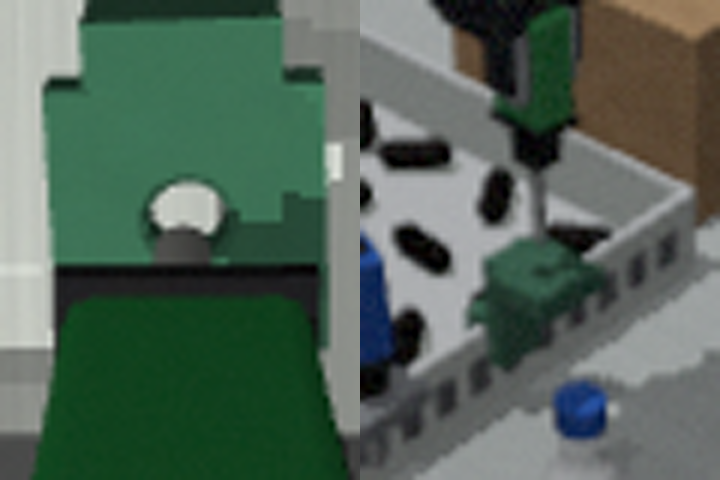

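Wrist: rod (257.3,194), eyelet centre about (258.1,191). The two are aligned to about 0.5 mm, so I'm inserting slowly with a slight x nudge.

```bash
python3 -m handwheel '[[[0,0.05,0.5],[0.002,0,0]],[[0,0.05,1.0],[0.002,0,0]],[[0,0.05,1.5],[0.002,0,0]],[[0,0.05,2],[0.002,0,0]],[[0,0.05,2.5],[0.002,0,0]]]'; python3 -m handwheel '[[[0,0,0],[0,0,0]]]'
```

```text
t: 10.52
tool_pos: [0.6353, 0.1311, 0.1779]
tool_rot: [-2.218, -2.223, 0.003]
contact_force: [0.2, -1.2, -0.9]
opening: 0.0232
grip_force: 81.0
t: 10.65
tool_pos: [0.6351, 0.1311, 0.1776]
tool_rot: [-2.218, -2.222, 0.004]
contact_force: [0.9, -1.2, -1.7]
opening: 0.0233
grip_force: 80.9
```

```bash
python3 -m handwheel '[[[0,0,0.8],[0,0,0]],[[0,0,1.6],[0,0,0]],[[0,0,2.3],[0,0,0]],[[0,0,3],[0,0,0]],[[0,0,3.2],[0,0,0]]]'; python3 -m handwheel '[[[0,0,0.2],[0,0,0]],[[0,0,0.3],[0,0,0]]]'; python3 -m handwheel '[[[0,0,0.1],[0,0,0]],[[0,0,0.1],[0,0,0]]]'
```

```text
t: 11.28
tool_pos: [0.6349, 0.1311, 0.1456]
tool_rot: [-2.218, -2.222, 0.004]
contact_force: [0.4, -1.2, 0.8]
opening: 0.0233
grip_force: 81.0
t: 11.52
tool_pos: [0.6352, 0.1313, 0.1434]
tool_rot: [-2.218, -2.223, 0.002]
contact_force: [0.4, -2.4, -0.2]
opening: 0.0226
grip_force: 81.0
t: 11.78
tool_pos: [0.6352, 0.1313, 0.1423]
tool_rot: [-2.218, -2.223, 0.002]
contact_force: [1.1, -1.4, -0.3]
opening: 0.0228
grip_force: 81.0
```

```bash
python3 -m handwheel '[[[0,0,0.1],[0,0,0]],[[0,0,0.1],[0,0,0]]]'; python3 -m handwheel '[[[0,0,0.1],[0,0,0]],[[0,0,0.1],[0,0,0]]]'
```

```text
t: 12.02
tool_pos: [0.6352, 0.1313, 0.1412]
tool_rot: [-2.218, -2.223, 0.002]
contact_force: [1.6, -1.0, 0.3]
opening: 0.0234
grip_force: 80.9
t: 12.28
tool_pos: [0.6352, 0.1313, 0.1402]
tool_rot: [-2.218, -2.223, 0.003]
contact_force: [1.6, -1.5, 0.2]
opening: 0.0232
grip_force: 81.2
```

```bash
python3 -m handwheel '[[[0,0,0.1],[0,0,0]],[[0,0,0.1],[0,0,0]]]'|grep -E "pos|cont"; python3 -m handwheel '[[[0,0,0.07],[0,0,0]],[[0,0,0.07],[0,0,0]]]'|grep -E "pos|cont"
```

```text
tool_pos: [0.6352, 0.1313, 0.1402]
contact_force: [-0.9, -2.4, 4.8]
tool_pos: [0.6353, 0.1313, 0.1401]
contact_force: [-1.7, -3.1, 7.5]
```

```bash
python3 -m handwheel '[[[0,0,-0.05],[0,0,0]],[[0,0,-0.05],[0,0,0]],[[0,0,-0.05],[0,0,0]],[[0,0,-0.05],[0,0,0]],[[0,0,-0.05],[0,0,0]]]' -0.4 20; python3 -m handwheel '[[[0,0,0],[0,0,0]],[[0,0,-2],[0,0,0]],[[0,0,-5],[0,0,0]],[[0,0,-10],[0,0,0]],[[0,0,-14],[0,0,0]]]'
python3 -m handwheel '[[[-3,0,-6],[0,0,0]],[[-8,0,-6],[0,0,0]],[[-14,0,-6],[0,0,0]],[[-14,0,-6],[0,0,0]],[[-14,0,-6],[0,0,0]]]'
python3 - <<'E'
from h import *
t=[]
for n,X in(("side",[.635,.131,.13]),("top",[.635,.131,.13])):
    im=ctrl.get_image(n);M=P(ctrl.calibration(n));x,y=(proj(M,X)-[50,50]).astype(int)
    print(n,x,y,proj(M,[.635,.131,.182]),proj(M,[.635,.131,.1]));t.append(cv2.resize(im[y:y+100,x:x+100],None,fx=4,fy=4,interpolation=2)[:, :400])
cv2.imwrite("pics/c5.png",np.hstack(t))
E
```

```text
t: 13.4
tool_pos: [0.635, 0.1314, 0.1388]
tool_rot: [-2.218, -2.222, 0.003]
contact_force: [-0.3, 0.3, -0.8]
opening: 0.0597
grip_force: 0.0
t: 14.02
tool_pos: [0.6359, 0.1314, 0.2832]
tool_rot: [2.219, 2.223, 0.001]
contact_force: [1.3, 0.1, 0.4]
opening: 0.0596
grip_force: 0.0
t: 14.65
tool_pos: [0.6359, -0.0085, 0.3402]
tool_rot: [-2.219, -2.222, 0.001]
contact_force: [-0.6, -0.7, 0.0]
opening: 0.0598
grip_force: 0.0
side 190 90 [240.03751244 125.11753888] [241.34594262 148.47094708]
top 125 86 [172.10383231 130.43240573] [176.82844855 140.0940355 ]
```

View pics/c5.png

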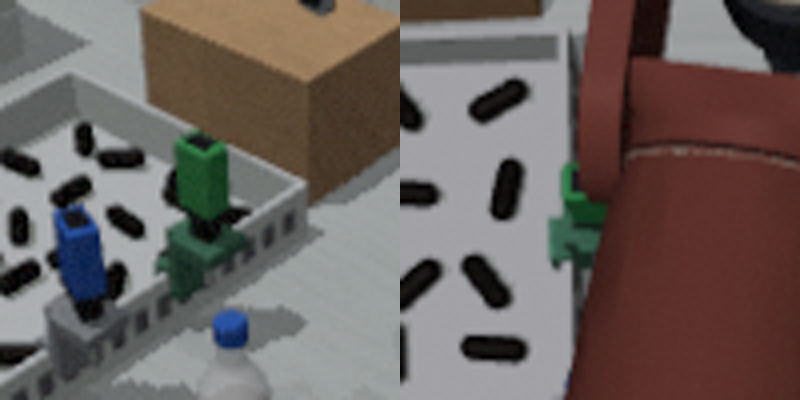

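The green probe stands upright in the green clip: its head top is at side pixel (240,125), as predicted, with the collar on the plate. The blue probe and the bottle have not moved. Handing in.

```bash
python3 -m handwheel '[[[0,0,0],[0,0,0]],[[0,0,0],[0,0,0]]]' >/dev/null; python3 -c "
from station import ctrl
print(ctrl.finish_job())"
```

```text
the job is handed in; nothing more can be done
None
```

The green probe is out of its socket and standing upright in the green clip with its collar on the plate; I let go and handed the job in at about 15 s, and no verdict was returned.

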